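# Lock the rod cutter's length stop by finding the hidden index hole with its pin

### The job

Lock the length stop of the blue slide: take the red-handled locking pin from its wooden stand and with the slide where it stands, put it down through the brass bush until its tip rests on the hidden rail inside. Keeping hold of the pin and pressing only lightly, sweep pin and slide together along the bed, away from the end where the slide stands, with the tip on the rail until you feel it find the index hole, then push it fully home, collar down on the bush, and let go. Do not disturb the amber tumbler.

Things in the scene. Friction and masses are not known exactly. Their poses are not given: they have to be found in the camera images.
- bed: Fixed bed of the slide: blue steel trough, 64 mm (its x) by 270 mm (its y) by 60 mm high. Origin: centre of its underside; z up, y along the slide's travel. The pin pressing on bed, rail or slide with over 30 N spoils it.
- rail_mid (a point): Point at the level of the hidden steel rail's flat top, inside the bed under the slide: on the bed's centre line, middle of its length, 45 mm above its underside. NOT the hole. On the centre line the rail has one unseen round hole, 15 mm wide, 24 mm deep, 1.5 mm bevel; its place is not measured: the bush stands over it at some slide travel from 22 to 88 mm. The rail is rigid and fixed.
- slide (a joint): Travel of the slide in m: 0 at the end towards the bed's -y, where it starts within 6 mm; grows up to 0.11 towards the bed's +y. It has about 1 N of friction, moves freely otherwise, and is an aluminium cover plate 60 x 248 x 6 mm lying on the bed.
- bush_mouth (a point): Centre of the upper mouth of the brass bush that stands in the middle of the slide: square boss 36 x 36 x 20 mm on the cover plate, its top 92 mm above the bench; round bore 14 mm straight down through boss and plate, widened by a 4 mm bevel at the mouth. It moves with the slide. z up, y along the travel.
- pin_grip (a point): Centre of the red round handle of the loose locking pin (120 g): handle 18 mm diameter and 46 mm long, this point half-way up; below it a steel collar 24 mm diameter and 6 mm thick whose underside is 29 mm below this point; below that the plain shank 12 mm diameter and 67 mm long with a bevelled tip. z runs along the pin from tip to handle. The pin starts upright in its stand.
- pin: The same locking pin, given at its tip: origin on its axis at the end of the shank, 96 mm below the centre of the handle; z along the pin from tip to handle. When home the collar sits on the bush and the tip is 20 mm below the rail's top.
- stand: Fixed wooden stand of the pin, 60 x 60 x 76 mm, with one upright round socket of 15 mm in the middle; the pin's collar rests on its top, its tip 9 mm above the bench. Origin: centre of its underside.
- tumbler (a point): Centre, 41 mm up, of the loose amber tumbler standing on the bench, 62 mm diameter and 82 mm high.
Things that resemble listed ones, but are neither listed nor needed, are in the scene too. There is more than one size of the pin; the job needs the smallest.

How it is judged:
On the way, in this order (a step that is already met when the one before it is completed fails the run):
1. the held pin stands in the bush with its tip on the hidden rail, near the slide's starting end (x of pin in the frame of bed between -0.008 and 0.008 m and y of pin in the frame of bed between -0.065 and 0.065 m and z of pin in the frame of bed between 0.04 and 0.049 m and contact force between the fingers and pin above 0.5 N and value of joint slide below 0.014 m), for 0.1 s.
2. the held pin has swept the slide along the bed with its tip on the rail (x of pin in the frame of bed between -0.008 and 0.008 m and y of pin in the frame of bed between -0.065 and 0.065 m and z of pin in the frame of bed between 0.038 and 0.049 m and contact force between the fingers and pin above 0.5 N and value of joint slide above 0.0145 m), for 0.05 s.
3. the pin, still held, has gone at least 12 mm into the hidden hole (x of pin in the frame of bed between -0.008 and 0.008 m and y of pin in the frame of bed between -0.065 and 0.065 m and z of pin in the frame of bed below 0.033 m and contact force between the fingers and pin above 0.5 N), for 0.1 s.
At the end, for the whole second after the job is handed in: The pin stands in the hidden hole through the bush, within 2.5 mm of fully home and within about 4.5 degrees of upright, released and at rest (x of pin in the frame of bed between -0.008 and 0.008 m and y of pin in the frame of bed between -0.065 and 0.065 m and z of pin in the frame of bed between 0.02 and 0.0275 m and angle between the z axis of pin_grip and the z axis of bed, either way round below 0.08 rad and linear speed of pin below 0.02 m/s); the robot touches nothing.
It fails at once if the pin presses on bed, rail or slide with more than 30 N (contact force between pin and bed above 30 N).
It fails at once if the amber tumbler is shifted by more than 15 mm or tipped (distance of tumbler from where it was at the start of the episode above 0.015 m or angle between tumbler's own z axis and vertical above 0.3 rad).
It also fails if it takes over 72 s, if anything falls off the work surface, if the arm or the gripper's body presses on something with over 40 N, if the wrist force passes 120 N, or if a joint passes its speed limit or range.

### The arm

A 6-joint arm with a two-finger parallel gripper is mounted at the origin on a cart in front of the work surface, level with it; the furniture and walls round the work are solid. World frame = base frame: x ahead of the robot, y to its left, z up, the work surface at z = 0. Lengths are in m, angles in rad, forces in N, time in s.
With the tool pointing down it reaches from about 0.375 to 0.975 m from the base axis. Payload 3.8 kg.
Tool frame: the origin (TCP) lies midway between the tips of the shut fingers; the grasp point (between the pads) lies tcp_to_grasp behind it (tcp_to_grasp is the distance from the TCP to the grasp point, in m); z points along the fingers, y is the direction in which the jaws open and shut (so a half turn about z gives the same grasp; the last joint's range is limited). The gripper opens to 88 mm and grips with 3 to 60 N. Pads are 18 mm wide; open, the fingers measure 123 mm over their backs; the gripper's body (75 mm by 187 mm) begins 45 mm behind the grasp point.
Start: joints at [-1.193, 0.264, 1.604, -0, 1.274, -0.037], TCP at [0.272, -0.618, 0.239] pointing down, gripper open.
Joint ranges: [-2.63, 2.63], [-0.94, 2.18], [0.31, 2.57], [-1.31, 4.45], [0, 2.66], [-2.55, 2.55]. Speed limits (rad/s): [2.57, 2.57, 3.14, 3.14, 3.14, 3.14].

### API

Orientations are given as a 3x3 rotation matrix whose columns are the frame's x, y, z axes.
In Python, from bench import get_state, snapshot, sign_off, tcp_to_grasp gives the robot as it stands. The module is installed in compiled form; this text tells all that it offers.
- The arm moves only by the tool drive_tool, never from a script. Its arguments are lists of equal length, an entry for each row: "xyz": the shift along the tool's x, y, z in mm, a list of three; "rotation": the turn, a rotation vector about the tool's x, y, z in rad, a list of three. In form: {"xyz": [[x, y, z], ...], "rotation": [[wx, wy, wz], ...]}. A call has 1 to 10 rows; each row shifts and turns the commanded pose from where the row before left it, along the tool's axes as they then stand; what a row does not reach is not made up. A row lasts 1/8 s, in which the tool goes at most 62.5 mm and 10.7 degrees, less where a joint would pass 70% of its speed; a pose out of reach is approached as far as the arm can. A call with a gripper value outside its range is refused whole. "jaw" is the closure in counts, from 0 (fully open) to 255 (shut), set as the call begins (left out, the last holds). The fingers move at their own pace and stop on an object; the grip force is fixed at half the most. Time passes only in rows, so rows that do not move let the fingers close. It gives the time, the measured TCP pose, the force and the opening at its end, in the units of the state.
- get_state(): the state, without advancing time (a new reading comes with each control period).
- snapshot(name): name is "scene" or "top" or "wrist"; returns a dict with "image" (400x640x3 uint8, red, green, blue), "fov_y" (degrees; the focal length in pixels is half the picture's height over the tangent of half this angle, whatever the lens; pixels are square), "cx", "cy" (the principal point, pixels), "R" (3x3) and "t" (3): a world point X has camera coordinates R X + t. Camera axes: x right, y down, z forward; pixel columns grow to the right and rows downward; lengths in m; the calibration is good to about 2 mm. A picture is of the moment at which its call begins. There is no depth.
- sign_off(): hands the job in, once; it reports no verdict.
The state is a dict: "clock": time; "qpos": joint angles; "joint_vel": joint speeds; "effort": joint torques, N m; "tool_pos": TCP position; "eef_rot": TCP orientation; "ft_force": force on the tool from outside, world axes, zero at the start; "ft_torque": the same for the moment, N m; "finger_gap": finger opening in m.
Only numpy, scipy, OpenCV 4.12 (cv2) and the standard library are available. Lean on these libraries where they do the work, as an engineer would, in place of code of your own. Each camera call takes 0.05 s, during which the arm holds its last target. There are 200 camera calls.

## Working session

There is one attempt and no reset: what is moved stays moved. The work goes in short steps, Python scripts to look and compute and a tool call to move; the robot and the scene stay as the last step left them, time stands still between calls to the robot, and variables do not carry over. Pictures are saved under pics/ and viewed, about 8 in all and at most 12, crops included, and the job is handed in when it is done.

Besides the shell and the picture viewer there is one more tool, called after ">>>" as name(argument=value, ...) on one line, values as JSON. drive_tool: Moves the arm, as the interface text tells. Its arguments: {"type":"object","properties":{"xyz":{"type":"array","items":{"type":"array","items":{"type":"number"}}},"rotation":{"type":"array","items":{"type":"array","items":{"type":"number"}}},"jaw":{"type":"number"}},"required":["xyz","rotation"]}

```bash
mkdir -p pics; cat > h.py <<'E'
import numpy as np, cv2, json, pickle
from bench import *
def snap(name, tag):
    s=snapshot(name); pickle.dump(s,open(f'pics/{tag}.pkl','wb')); cv2.imwrite(f'pics/{tag}.png',s['image'][:,:,::-1]); return s
def load(tag): return pickle.load(open(f'pics/{tag}.pkl','rb'))
def ray(s,u,v):
    f=200/np.tan(np.radians(s['fov_y'])/2); R=np.array(s['R']);t=np.array(s['t'])
    d=R.T@np.array([(u-s['cx'])/f,(v-s['cy'])/f,1]); return -R.T@t, d/np.linalg.norm(d)
def atz(s,u,v,z):
    o,d=ray(s,u,v); return o+d*(z-o[2])/d[2]
def tri(obs):
    A=np.zeros((3,3));b=np.zeros(3);L=[ray(*x) for x in obs]
    for o,d in L:
        P=np.eye(3)-np.outer(d,d);A+=P;b+=P@o
    X=np.linalg.solve(A,b); return X,[np.linalg.norm((np.eye(3)-np.outer(d,d))@(X-o)) for o,d in L]
def proj(s,X):
    f=200/np.tan(np.radians(s['fov_y'])/2);c=np.array(s['R'])@X+np.array(s['t']);return f*c[0]/c[2]+s['cx'],f*c[1]/c[2]+s['cy']
E
python3 - <<'E'
from h import *
for n in ('scene','top'):
    s=snap(n,n); print(n,s['fov_y'],-np.array(s['R']).T@s['t'])
a=np.vstack([load('scene')['image'],load('top')['image']])[:,:,::-1]
cv2.imwrite('pics/both.png',cv2.resize(a,(480,600),interpolation=cv2.INTER_AREA))
st=get_state();print(st,tcp_to_grasp)
E
```

```text
scene 49.77491784113596 [0.08673154 0.60786732 0.84656   ]
top 43.35281754459125 [0.33889612 0.06616212 1.34826861]
{'clock': 0.1, 'qpos': array([-1.19291979e+00,  2.64643820e-01,  1.60525441e+00, -1.88927748e-06,
        1.27366618e+00, -3.69000621e-02]), 'joint_vel': array([-0.0003084 , -0.00212294, -0.0028255 , -0.00018982,  0.00164746,
       -0.0002258 ]), 'effort': array([ 4.50371444e-04, -5.03619361e+01, -3.58070970e+01,  7.31376652e-02,
        2.33176880e-02, -6.15474801e-05]), 'tool_pos': array([ 0.27177643, -0.61716958,  0.23752623]), 'eef_rot': array([[ 9.15206174e-01,  4.02985270e-01, -7.29151217e-04],
       [ 4.02985924e-01, -9.15204343e-01,  1.83197601e-03],
       [ 7.09369848e-05, -1.97047343e-03, -9.99998056e-01]]), 'ft_force': array([ 1.29891851,  0.11391207, -0.99702921]), 'ft_torque': array([ 0.02976015, -0.03335833,  0.04726871]), 'finger_gap': 0.08848475599542306} 0.0187
```

View pics/top.png

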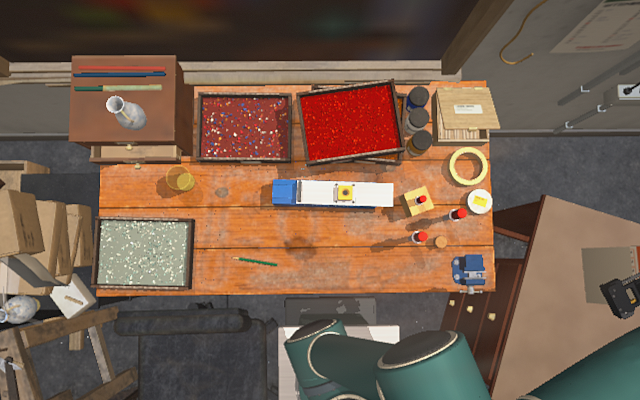

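View pics/scene.png

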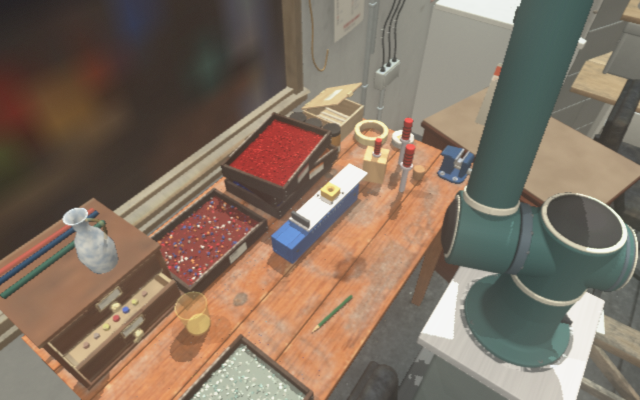

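The top view shows the bed at (272–393, 193), bush at (345,193), pin in stand at (421,199), tumbler at (180,180), and decoy pins at (458,213) and (420,237). The slide stands at the right (world −y) end. I'll enlarge both views.

```bash
python3 - <<'E'
from h import *
a=load('top')['image'][170:225,260:450,::-1]; b=load('scene')['image'][130:265,265:425,::-1]
A=cv2.resize(a,None,fx=4.2,fy=4.2,interpolation=cv2.INTER_CUBIC);B=cv2.resize(b,None,fx=2.6,fy=2.6,interpolation=cv2.INTER_CUBIC)
print(A.shape,B.shape)
c=np.zeros((A.shape[0]+B.shape[0],800,3),np.uint8);c[:A.shape[0],:A.shape[1]]=A;c[A.shape[0]:,:B.shape[1]]=B
cv2.imwrite('pics/crop1.png',c)
E
```

```text
(231, 798, 3) (351, 416, 3)
```

View pics/crop1.png

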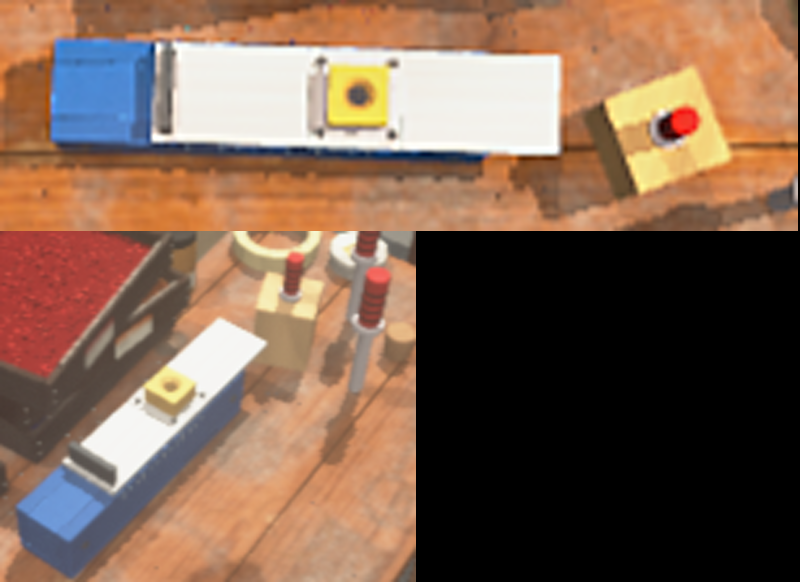

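```bash
python3 - <<'E'
from h import *
T=load('top');S=load('scene')
t=lambda u,v:(T,260+u/4.2,170+v/4.2); s=lambda u,v:(S,265+u/2.6,130+(v-231)/2.6)
print('bush',tri([t(358,95),s(171,386)]), atz(*t(358,95),.092), atz(*s(171,386),.092))
print('boss corners z.092',[atz(*t(*p),.092).round(4) for p in[(328,65),(387,65),(387,126),(328,128)]])
print('handle top',tri([t(686,120),s(295,256)]), atz(*t(686,120),.128), atz(*s(295,256),.128))
print('plate corners z.066',[atz(*t(*p),z).round(4) for p,z in[((155,42),.072),((561,55),.072),((561,155),.072),((152,143),.072),((55,40),.06),((52,143),.06)]])
print('stand',[atz(*t(*p),.076).round(4) for p in[(601,103),(694,67),(733,158),(638,194)]])
print('tumbler',atz(T,180,180,.041))
E
```

```text
bush (array([ 0.49287268, -0.01586885,  0.08667669]), [np.float64(0.0007432240473661097), np.float64(0.0007432240473660239)]) [ 0.49287831 -0.01517411  0.092     ] [ 0.48935075 -0.0118042   0.092     ]
boss corners z.092 [array([0.5112, 0.0025, 0.092 ]), array([ 0.5108, -0.0329,  0.092 ]), array([ 0.474 , -0.0322,  0.092 ]), array([0.4732, 0.0031, 0.092 ])]
handle top (array([ 0.47137813, -0.20326205,  0.13098467]), [np.float64(0.00032797686611187146), np.float64(0.0003279768661117129)]) [ 0.47200079 -0.20378338  0.128     ] [ 0.47268348 -0.20678335  0.128     ]
plate corners z.066 [array([0.529 , 0.1068, 0.072 ]), array([ 0.5188, -0.1409,  0.072 ]), array([ 0.4574, -0.1393,  0.072 ]), array([0.4672, 0.109 , 0.072 ]), array([0.5326, 0.1687, 0.06  ]), array([0.469 , 0.1706, 0.06  ])]
stand [array([ 0.4886, -0.1638,  0.076 ]), array([ 0.5101, -0.2212,  0.076 ]), array([ 0.4542, -0.2431,  0.076 ]), array([ 0.4329, -0.1848,  0.076 ])]
tumbler [0.53642641 0.41329311 0.041     ]
```

```bash
python3 - <<'E'
from h import *
T=load('top');S=load('scene')
print('decoyA top',tri([(T,462,211),(S,408,121)]),'decoyB',tri([(T,423,236),(S,410,147)]))
print('tray near corners', [atz(T,u,v,.08).round(3) for u,v in[(308,163),(402,150),(430,150),(468,165)]], 'scene tray edge',tri([(T,308,163),(S,263,197)]),tri([(T,402,149),(S,337,160)]))
E
```

```text
decoyA top (array([ 0.4366009 , -0.29077064,  0.15335755]), [np.float64(0.002009465979880942), np.float64(0.0020094659798808585)]) decoyB (array([ 0.37928342, -0.19373334,  0.15783521]), [np.float64(0.0003063840889230105), np.float64(0.0003063840889230905)])
tray near corners [array([0.571, 0.078, 0.08 ]), array([ 0.603, -0.163,  0.08 ]), array([ 0.603, -0.235,  0.08 ]), array([ 0.563, -0.332,  0.08 ])] scene tray edge (array([0.58839331, 0.09150501, 0.08979787]), [np.float64(0.02293774478417898), np.float64(0.022937744784179096)]) (array([ 0.6044429 , -0.18405537,  0.00862024]), [np.float64(0.01787507626332505), np.float64(0.01787507626332495)])
```

>>> drive_tool(xyz=[[35,-29.8,0],[35,-29.8,0],[35,-29.8,0],[35,-29.8,0],[35,-29.8,0],[35,-29.8,0],[35,-29.8,0],[35,-29.8,0],[35,-29.8,0],[35,-29.8,0]], rotation=[[0,0,-0.012],[0,0,-0.012],[0,0,-0.012],[0,0,-0.012],[0,0,-0.012],[0,0,-0.012],[0,0,-0.012],[0,0,-0.012],[0,0,-0.012],[0,0,-0.012]], jaw=0)

```text
clock: 1.35
tool_pos: [0.4496, -0.1925, 0.2384]
eef_rot: [[0.86, 0.51, -0.0], [0.51, -0.86, 0.0], [-0.0, -0.0, -1.0]]
ft_force: [0.9, -1.2, 0.0]
finger_gap: 0.0882
```

```bash
python3 - <<'E'
from h import *
w=snap('wrist','w1');st=get_state();print(st['tool_pos'],st['eef_rot'].round(3),st['ft_force']); print(-np.array(w['R']).T@w['t'],w['fov_y'])
print('pred handle top',proj(w,np.array([.472,-.2035,.128])),'tcp',proj(w,st['tool_pos']))
E
```

```text
[ 0.45074505 -0.1880306   0.23829317] [[ 0.859  0.512  0.001]
 [ 0.512 -0.859  0.004]
 [ 0.003 -0.004 -1.   ]] [1.04328272 2.64192945 0.01881164]
[ 0.52213859 -0.15036724  0.38403921] 66.94830215747848
pred handle top (np.float64(343.32983786830374), np.float64(177.64784685664398)) tcp (np.float64(312.9240272447756), np.float64(250.06670457552684))
```

View pics/w1.png

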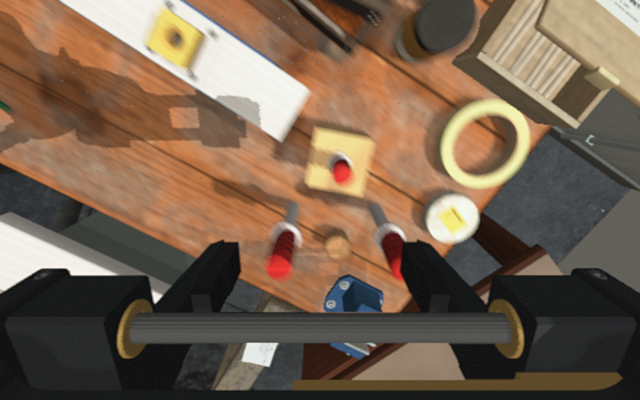

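Wrist view: handle top at about (343,174), bush mouth at (176,39), and decoys near (281,268) and (392,262).

```bash
python3 - <<'E'
from h import *
T=load('top');S=load('scene');w=load('w1')
t=lambda u,v:(T,260+u/4.2,170+v/4.2); s=lambda u,v:(S,265+u/2.6,130+(v-231)/2.6)
im=w['image'].astype(int);m=((im[...,0]-im[...,1])>110)&(im[...,2]<80);m[:150]=0;m[190:]=0;m[:,:320]=0;m[:,370:]=0
v,u=np.nonzero(m);print('red',u.min(),u.max(),v.min(),v.max())
print('handle top',tri([t(686,120),s(295,256),(w,343,176)]), atz(w,343,176,.128))
print('bush',tri([t(358,95),s(171,386),(w,176,39)]), atz(w,176,39,.092))
print([proj(w,np.array(p)) for p in([.4366,-.2908,.153],[.3793,-.1937,.158])])
print('bush corners',[atz(w,u,v,.092).round(4) for u,v in[(160,8),(204,37),(190,70),(148,43)]])
E
```

```text
red 334 350 164 183
handle top (array([ 0.4721762 , -0.20311987,  0.13008877]), [np.float64(0.00045076367679846484), np.float64(0.00124588652010077), np.float64(0.0016622221080558257)]) [ 0.47311661 -0.2024595   0.128     ]
bush (array([ 0.49422988, -0.01673551,  0.08449798]), [np.float64(0.0011528261109587743), np.float64(0.00145930528648485), np.float64(0.0014511385264755106)]) [ 0.49634742 -0.02021427  0.092     ]
[(np.float64(408.2193352990072), np.float64(267.7229346017998)), (np.float64(279.0714887031569), np.float64(270.5893922619922))]
bush corners [array([5.114e-01, 2.000e-04, 9.200e-02]), array([ 0.5102, -0.0405,  0.092 ]), array([ 0.4794, -0.0403,  0.092 ]), array([ 4.81e-01, -4.00e-04,  9.20e-02])]
```

>>> drive_tool(xyz=[[5.4,12,0],[5.3,12,0],[0,0,20],[0,0,20],[0,0,0],[0,0,0],[0,0,0]], rotation=[[0,0,0],[0,0,0],[0,0,0],[0,0,0],[0,0,0],[0,0,0],[0,0,0]], jaw=60)

```text
clock: 2.28
tool_pos: [0.4716, -0.21, 0.1998]
eef_rot: [[0.861, 0.509, 0.002], [0.509, -0.861, -0.001], [0.001, 0.002, -1.0]]
ft_force: [0.3, -0.2, 0.7]
finger_gap: 0.0676
```

```bash
python3 - <<'E'
from h import *
w=snap('wrist','w2');st=get_state();print(st['tool_pos'],st['eef_rot'].round(4),st['ft_force'],st['finger_gap'])
print('pred handle top',proj(w,np.array([.4722,-.2032,.128])),'grasp pt tcp',proj(w,st['tool_pos']))
c=w['image'][80:330,150:470,::-1];cv2.imwrite('pics/w2c.png',cv2.resize(c,None,fx=2,fy=2))
E
```

```text
[ 0.47158436 -0.20984059  0.19977077] [[ 8.606e-01  5.093e-01  1.600e-03]
 [ 5.093e-01 -8.606e-01 -8.000e-04]
 [ 1.000e-03  1.600e-03 -1.000e+00]] [-0.29136461 -0.15173576 -0.08652911] 0.06723611308226098
pred handle top (np.float64(311.7890360853535), np.float64(203.31004382666768)) grasp pt tcp (np.float64(318.4778102616655), np.float64(255.31662707385368))
```

View pics/w2c.png

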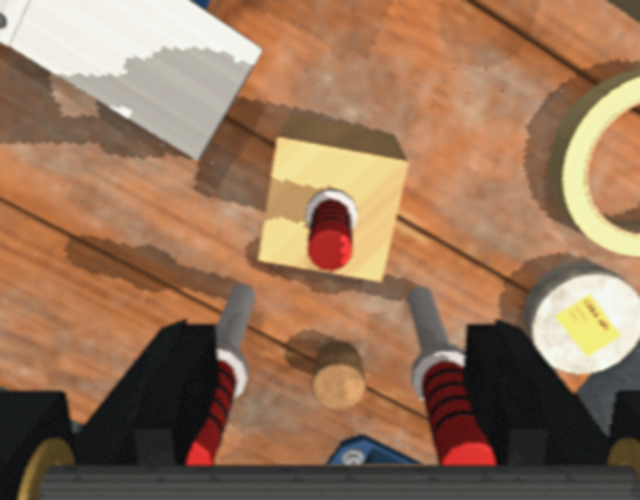

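Handle top is at about (315,205), within 4 px of prediction.

```bash
python3 - <<'E'
from h import *
T=load('top');S=load('scene');w=load('w2');st=get_state()
t=lambda u,v:(T,260+u/4.2,170+v/4.2); s=lambda u,v:(S,265+u/2.6,130+(v-231)/2.6)
X=atz(w,315,205,.128);print(X,tri([t(686,120),s(295,256),(w,315,205)]))
X=(X+[.4722,-.2032,0])/2
X[2]=.105-.0187
print(X,st['eef_rot'].T@(X-st['tool_pos'])*1000)
E
```

```text
[ 0.47225919 -0.20601408  0.128     ] (array([ 0.47216372, -0.20490161,  0.12905044]), [np.float64(0.0013412952439495263), np.float64(0.0005051752268991532), np.float64(0.001027838048329101)])
[ 0.4722296  -0.20460704  0.0863    ] [  3.10907768  -4.35215394 113.46723755]
```

>>> drive_tool(xyz=[[3,-4.3,15],[0,0,20],[0,0,20],[0,0,20],[0,0,15],[0,0,12],[0,0,8],[0,0,3.5],[0,0,0],[0,0,0]], rotation=[[0,0,0],[0,0,0],[0,0,0],[0,0,0],[0,0,0],[0,0,0],[0,0,0],[0,0,0],[0,0,0],[0,0,0]])

```text
clock: 3.58
tool_pos: [0.4718, -0.2043, 0.0858]
eef_rot: [[0.86, 0.51, 0.001], [0.51, -0.86, -0.001], [0.001, 0.001, -1.0]]
ft_force: [0.7, 0.5, 0.3]
finger_gap: 0.0675
```

>>> drive_tool(xyz=[[0,0,0],[0,0,0],[0,0,0],[0,0,0],[0,0,0],[0,0,0]], rotation=[[0,0,0],[0,0,0],[0,0,0],[0,0,0],[0,0,0],[0,0,0]], jaw=255)

```text
clock: 4.32
tool_pos: [0.4714, -0.2041, 0.0852]
eef_rot: [[0.86, 0.51, 0.0], [0.51, -0.86, -0.0], [0.0, 0.0, -1.0]]
ft_force: [-0.1, -0.2, 0.3]
finger_gap: 0.0171
```

>>> drive_tool(xyz=[[0,0,-5],[0,0,-12],[0,0,-18],[0,0,-20],[0,0,-20],[0,0,-20],[0,0,-15],[0,0,-10],[0,0,0],[0,0,0]], rotation=[[0,0,0],[0,0,0],[0,0,0],[0,0,0],[0,0,0],[0,0,0],[0,0,0],[0,0,0],[0,0,0],[0,0,0]])

```text
clock: 5.58
tool_pos: [0.4709, -0.2037, 0.2045]
eef_rot: [[0.86, 0.51, -0.001], [0.51, -0.86, 0.001], [-0.001, -0.001, -1.0]]
ft_force: [-0.2, -0.9, -1.2]
finger_gap: 0.0171
```

>>> drive_tool(xyz=[[0,0,0],[0,0,0],[0,0,0],[0,0,0],[0,0,0],[0,0,0],[0,0,0]], rotation=[[0,0,0.1],[0,0,0.1],[0,0,0.1],[0,0,0.1],[0,0,0.1],[0,0,0.08],[0,0,0]])

```text
clock: 6.45
tool_pos: [0.4708, -0.2037, 0.2041]
eef_rot: [[0.999, -0.044, -0.002], [-0.044, -0.999, 0.001], [-0.002, -0.001, -1.0]]
ft_force: [-0.2, 0.6, -1.5]
finger_gap: 0.0171
```

```bash
python3 - <<'E'
from h import *
st=get_state();print(st['tool_pos'],st['eef_rot'].round(4),st['ft_force'],st['ft_torque'],st['finger_gap'])
B=np.array([.4935,-.0155-.04,.205]);print(st['eef_rot'].T@(B-st['tool_pos'])*1000)
E
```

```text
[ 0.47079383 -0.20370372  0.20414307] [[ 9.99e-01 -4.43e-02 -1.80e-03]
 [-4.43e-02 -9.99e-01  9.00e-04]
 [-1.80e-03 -8.00e-04 -1.00e+00]] [-0.22786787  0.55576368 -1.50468904] [ 0.06688864  0.0240401  -0.00182989] 0.017073949271305993
[  16.11216585 -149.06531028   -0.76045398]
```

>>> drive_tool(xyz=[[1.5,-8,0],[2,-16,0],[2,-25,0],[2.5,-25,0],[2,-25,0],[2,-25,0],[2,-16,0],[2,-9,0],[0,0,0],[0,0,0]], rotation=[[0,0,0],[0,0,0],[0,0,0],[0,0,0],[0,0,0],[0,0,0],[0,0,0],[0,0,0],[0,0,0],[0,0,0]])

```text
clock: 7.7
tool_pos: [0.4941, -0.0563, 0.2052]
eef_rot: [[0.999, -0.045, -0.0], [-0.045, -0.999, -0.0], [-0.0, 0.0, -1.0]]
ft_force: [-0.4, 0.1, -1.5]
finger_gap: 0.0171
```

```bash
python3 - <<'E'
from h import *
w=snap('wrist','w3');st=get_state();print(st['tool_pos'],st['eef_rot'].round(4),st['ft_force'])
p=st['tool_pos'];print('pred bush',proj(w,np.array([.4935,-.0155,.092])),'tip',proj(w,p+np.array([0,0,-.0762])))
c=w['image'][60:360,180:500,::-1];cv2.imwrite('pics/w3c.png',cv2.resize(c,None,fx=2,fy=2,interpolation=cv2.INTER_CUBIC))
E
```

```text
[ 0.49403767 -0.05641533  0.20518383] [[ 9.989e-01 -4.580e-02 -1.000e-04]
 [-4.580e-02 -9.989e-01 -2.000e-04]
 [-1.000e-04  3.000e-04 -1.000e+00]] [ 0.11270478  0.4489701  -1.8298576 ]
pred bush (np.float64(273.8513280578364), np.float64(194.50448547441243)) tip (np.float64(318.96899533815264), np.float64(206.59889250102617))
```

View pics/w3c.png

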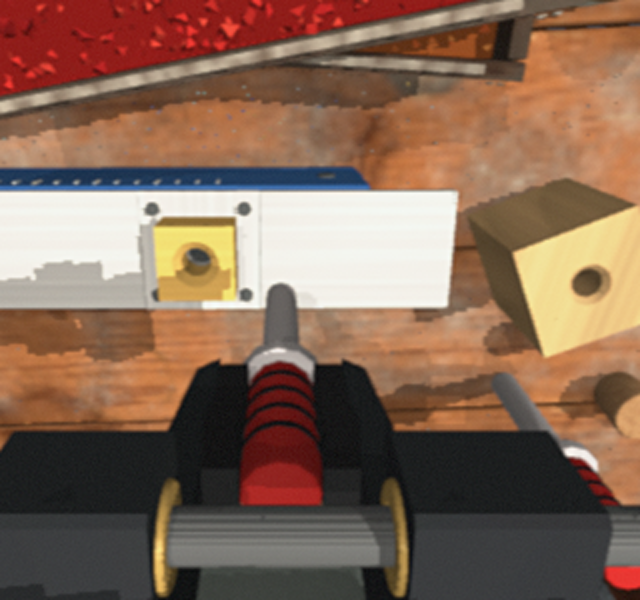

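Pin is upright with its tip at (320,206). The bush mouth centre is at (278.5,190.5), and the tool is aligned with the bed.

```bash
python3 - <<'E'
from h import *
T=load('top');S=load('scene');w=load('w3');w1=load('w1');st=get_state()
t=lambda u,v:(T,260+u/4.2,170+v/4.2); s=lambda u,v:(S,265+u/2.6,130+(v-231)/2.6)
X=atz(w,278.5,190.5,.092);print(X,tri([t(358,95),s(171,386),(w,278.5,190.5)]),tri([t(358,95),(w,278.5,190.5)]))
P=atz(w,320.5,206.5,.129);print('tip',P)
print('camera-relative',st['eef_rot'].T@(X-P)*1000, 'abs',st['eef_rot'].T@(np.array([.4935,-.0155,.092])-st['tool_pos'])*1000)
E
```

```text
[ 0.49709332 -0.02003277  0.092     ] (array([ 0.49396078, -0.01757087,  0.08362786]), [np.float64(0.001851295960312985), np.float64(0.0009457915157219376), np.float64(0.001201093004594981)]) (array([ 0.49382266, -0.01703338,  0.07982789]), [np.float64(0.001203043409737251), np.float64(0.001203043409737249)])
tip [ 0.49407216 -0.0576191   0.129     ]
camera-relative [  1.29939332 -37.69461941  36.99036143] abs [ -2.40090373 -40.87629391 113.1737485 ]
```

>>> drive_tool(xyz=[[0.3,-8,0],[0.3,-11,0],[0,-11,0],[0,-8,0],[0,0,10],[0,0,10],[0,0,5],[0,0,0],[0,0,0]], rotation=[[0,0,0],[0,0,0],[0,0,0],[0,0,0],[0,0,0],[0,0,0],[0,0,0],[0,0,0],[0,0,0]])

```text
clock: 8.88
tool_pos: [0.4965, -0.0181, 0.1803]
eef_rot: [[0.999, -0.046, 0.0], [-0.046, -0.999, -0.0], [0.0, 0.0, -1.0]]
ft_force: [-0.0, -1.2, -0.8]
finger_gap: 0.0172
```

```bash
python3 - <<'E'
from h import *
w=snap('wrist','w4');s=snap('scene','s4');st=get_state();print(st['tool_pos'],st['eef_rot'].round(4),st['ft_force'])
p=st['tool_pos'];print('tip',proj(w,p+np.array([0,0,-.0762])),proj(s,p+np.array([0,0,-.0762])))
c=w['image'][150:250,260:380,::-1];d=s['image'][155:235,275:375,::-1]
A=cv2.resize(c,(480,400),interpolation=cv2.INTER_CUBIC);B=cv2.resize(d,(300,240),interpolation=cv2.INTER_CUBIC)
o=np.zeros((400,780,3),np.uint8);o[:,:480]=A;o[:240,480:]=B;cv2.imwrite('pics/c4.png',o)
E
```

```text
[ 0.49670561 -0.01809158  0.18060959] [[ 9.99e-01 -4.54e-02  8.00e-04]
 [-4.54e-02 -9.99e-01 -1.00e-04]
 [ 8.00e-04  0.00e+00 -1.00e+00]] [ 0.85186919  0.14113943 -1.45147677]
tip (np.float64(318.79177835158777), np.float64(206.55024146794412)) (np.float64(329.87547827912897), np.float64(183.30633322456436))
```

View pics/c4.png

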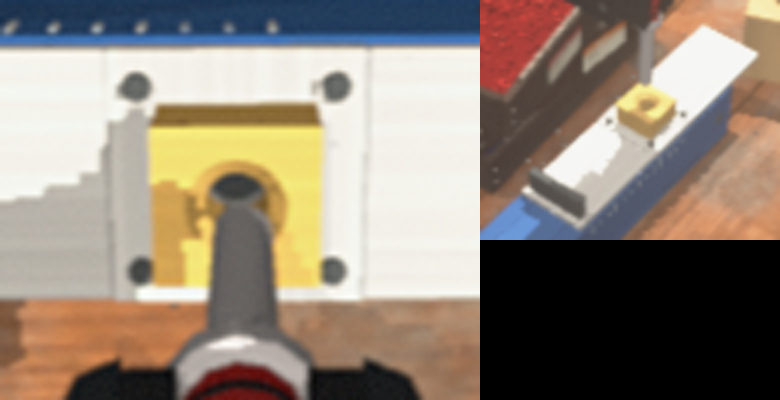

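In the wrist view the boss top is centred at about (318.9,201.6) and the tip at about (320.7,205.5). The scene crop shows the tip short of the bush, mostly from parallax.

```bash
python3 - <<'E'
from h import *
w=load('w4');s=load('s4');st=get_state();R=st['eef_rot']
X=atz(w,318.9,201.6,.092);P=atz(w,320.7,205.5,.1044);print(X,P,R.T@(X-P)*1000)
X=atz(s,275+167/3,155+102/3,.092);P=atz(s,275+165/3,155+81/3,.1044);print(X,P,R.T@(X-P)*1000)
E
```

```text
[ 0.49634508 -0.0181131   0.092     ] [ 0.49751197 -0.01962425  0.1044    ] [-1.24370916 -1.45698131 12.39901498]
[ 0.49074994 -0.01339572  0.092     ] [ 0.49903994 -0.02201462  0.1044    ] [-8.68241527 -8.23374065 12.39316785]
```

```bash
python3 - <<'E'
from h import *
w=load('w4');T=load('top');S=load('scene')
for z in(.080,.086,.092):
  a,b,c,d=[atz(w,260+u/4,150+v/4,z) for u,v in((149,206),(322,206),(235.5,126),(235.5,287))]
  e=[atz(T,260+u/4.2,170+v/4.2,z) for u,v in((328,95),(388,95))]
  print(z,np.linalg.norm(a-b),np.linalg.norm(c-d),np.linalg.norm(e[0]-e[1]))
  print((a+b)[:2]/2, (c+d)[:2]/2)
# bench check: plate z from tool-contact-free pts: plate right corners in w3 and top
w3=load('w3')
print(tri([(w3,180+457/2,60+191/2),(T,260+561/4.2,170+55/4.2)]),tri([(w3,180+448/2,60+307/2),(T,260+561/4.2,170+155/4.2)]))
s=w['image'][155:235]
E
```

```text
0.08 0.037400960225731444 0.03702810739007656 0.03631992885526455
[ 0.49211033 -0.01784853] [ 0.49157181 -0.01782357]
0.086 0.03648898659897464 0.036125225293342646 0.03614810439271277
[ 0.49427185 -0.01797248] [ 0.49374647 -0.01794814]
0.092 0.035577012972217825 0.03522234319660874 0.035976279930160955
[ 0.49643337 -0.01809644] [ 0.49592112 -0.01807271]
(array([ 0.51904642, -0.14128386,  0.07025551]), [np.float64(0.00011319514298710743), np.float64(0.00011319514298712865)]) (array([ 0.45819761, -0.1408808 ,  0.06491924]), [np.float64(0.00040665170326406754), np.float64(0.0004066517032640428)])
```

```bash
python3 - <<'E'
from h import *
w=load('w4');s=load('s4');st=get_state();R=st['eef_rot']
P,e=tri([(w,320.7,205.5),(s,275+165/3,155+82/3)])
X,e2=tri([(w,318.9,201.6),(s,275+168/3,155+102/3)])
print(P,e,X,e2,R.T@(X-P)*1000)
T=snap('top','t4');c=T['image'][175:210,325:365,::-1]
a=cv2.resize(s['image'][165:215,305:355,::-1],(400,400),interpolation=cv2.INTER_CUBIC)
b=cv2.resize(c,(400,350),interpolation=cv2.INTER_CUBIC)
o=np.zeros((400,800,3),np.uint8);o[:,:400]=a;o[:350,400:]=b;cv2.imwrite('pics/c5.png',o)
E
```

```text
[ 0.49781065 -0.01980157  0.10564243] [np.float64(0.0002239972395071569), np.float64(0.00022399723950708263)] [ 0.49369012 -0.01840197  0.08586494] [np.float64(0.0005898933713665196), np.float64(0.0005898933713664223)] [-4.19480285 -1.21159985 19.77428312]
```

View pics/c5.png

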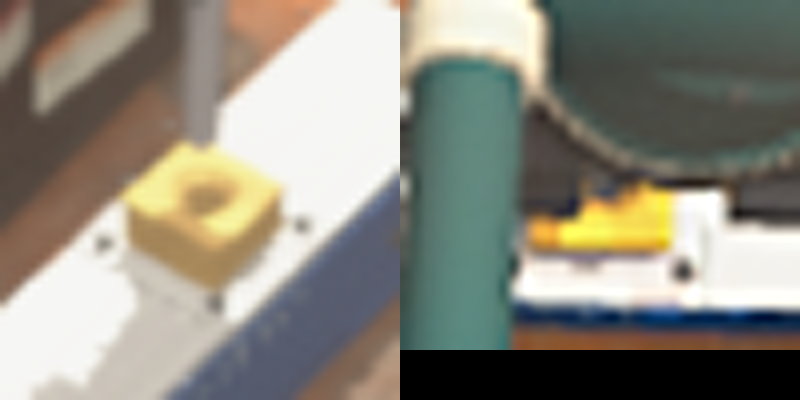

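>>> drive_tool(xyz=[[-2.8,-2,0],[0,0,4],[0,0,4],[0,0,3],[0,0,2],[0,0,2],[0,0,0]], rotation=[[0,0,0],[0,0,0],[0,0,0],[0,0,0],[0,0,0],[0,0,0],[0,0,0]])

```text
clock: 9.9
tool_pos: [0.4936, -0.0158, 0.165]
eef_rot: [[0.999, -0.045, -0.0], [-0.045, -0.999, 0.0], [-0.0, -0.0, -1.0]]
ft_force: [-0.1, -0.5, -1.7]
finger_gap: 0.017
```

>>> drive_tool(xyz=[[0,0,1.5],[0,0,1.5],[0,0,1.5],[0,0,1.5],[0,0,0]], rotation=[[0,0,0],[0,0,0],[0,0,0],[0,0,0],[0,0,0]])

```text
clock: 10.52
tool_pos: [0.4936, -0.0158, 0.159]
eef_rot: [[0.999, -0.045, -0.0], [-0.045, -0.999, -0.0], [-0.0, 0.0, -1.0]]
ft_force: [-0.4, -0.8, -1.6]
finger_gap: 0.0167
```

>>> drive_tool(xyz=[[0,0,3],[0,0,3],[0,0,3],[0,0,3],[0,0,3],[0,0,3],[0,0,0]], rotation=[[0,0,0],[0,0,0],[0,0,0],[0,0,0],[0,0,0],[0,0,0],[0,0,0]])

```text
clock: 11.4
tool_pos: [0.4935, -0.0159, 0.1409]
eef_rot: [[0.999, -0.045, -0.0], [-0.045, -0.999, -0.0], [-0.0, 0.0, -1.0]]
ft_force: [-0.4, 0.3, -1.5]
finger_gap: 0.0172
```

>>> drive_tool(xyz=[[0,0,3],[0,0,3],[0,0,3],[0,0,2],[0,0,1],[0,0,0]], rotation=[[0,0,0],[0,0,0],[0,0,0],[0,0,0],[0,0,0],[0,0,0]])

```text
clock: 12.15
tool_pos: [0.4936, -0.0158, 0.1291]
eef_rot: [[0.999, -0.045, -0.0], [-0.045, -0.999, 0.0], [-0.0, -0.0, -1.0]]
ft_force: [0.1, -0.6, -1.9]
finger_gap: 0.0172
```

>>> drive_tool(xyz=[[0,0,2],[0,0,1.5],[0,0,1],[0,0,1],[0,0,1],[0,0,0]], rotation=[[0,0,0],[0,0,0],[0,0,0],[0,0,0],[0,0,0],[0,0,0]])

```text
clock: 12.9
tool_pos: [0.4936, -0.0158, 0.1226]
eef_rot: [[0.999, -0.045, -0.0], [-0.045, -0.999, 0.0], [-0.0, 0.0, -1.0]]
ft_force: [-0.4, -0.0, -2.1]
finger_gap: 0.0167
```

>>> drive_tool(xyz=[[0,0,0.7],[0,0,0]], rotation=[[0,0,0],[0,0,0]])

```text
clock: 13.15
tool_pos: [0.4937, -0.0158, 0.122]
eef_rot: [[0.999, -0.045, -0.0], [-0.045, -0.999, -0.0], [-0.0, 0.0, -1.0]]
ft_force: [-0.0, -1.1, -2.0]
finger_gap: 0.0173
```

>>> drive_tool(xyz=[[0,0,0.6],[0,0,0]], rotation=[[0,0,0],[0,0,0]])

```text
clock: 13.4
tool_pos: [0.4936, -0.0158, 0.1214]
eef_rot: [[0.999, -0.045, -0.0], [-0.045, -0.999, 0.0], [-0.0, -0.0, -1.0]]
ft_force: [0.4, -0.3, -1.0]
finger_gap: 0.0173
```

>>> drive_tool(xyz=[[0,0,0.6],[0,0,0]], rotation=[[0,0,0],[0,0,0]])

```text
clock: 13.65
tool_pos: [0.4939, -0.0158, 0.1212]
eef_rot: [[0.999, -0.045, 0.0], [-0.045, -0.999, 0.0], [0.0, -0.0, -1.0]]
ft_force: [-0.5, -0.3, 1.3]
finger_gap: 0.0171
```

Contact is felt: Fz rose by about 3 N at TCP z 0.1212, which matches the rail height. Now the sweep.

>>> drive_tool(xyz=[[0,-1,0],[0,-2,0],[0,-2,0],[0,-2,0],[0,0,0]], rotation=[[0,0,0],[0,0,0],[0,0,0],[0,0,0],[0,0,0]])

```text
clock: 14.28
tool_pos: [0.4943, -0.0087, 0.1211]
eef_rot: [[0.999, -0.045, 0.001], [-0.045, -0.999, -0.0], [0.001, 0.0, -1.0]]
ft_force: [-0.6, -2.6, 3.5]
finger_gap: 0.017
```

>>> drive_tool(xyz=[[0,-2,0],[0,-2,0],[0,-2,0],[0,0,0]], rotation=[[0,0,0],[0,0,0],[0,0,0],[0,0,0]])

```text
clock: 14.78
tool_pos: [0.4946, -0.0026, 0.1211]
eef_rot: [[0.999, -0.045, 0.001], [-0.045, -0.999, 0.0], [0.001, -0.0, -1.0]]
ft_force: [-0.6, -2.6, 4.9]
finger_gap: 0.0167
```

>>> drive_tool(xyz=[[0,-2,-0.2]], rotation=[[0,0,0]])

```text
clock: 14.9
tool_pos: [0.4945, -0.0008, 0.1211]
eef_rot: [[0.999, -0.045, 0.0], [-0.045, -0.999, -0.0], [0.0, -0.0, -1.0]]
ft_force: [0.2, -3.7, 2.9]
finger_gap: 0.0173
```

>>> drive_tool(xyz=[[0,-2,0]], rotation=[[0,0,0]])

```text
clock: 15.02
tool_pos: [0.4946, 0.0013, 0.1211]
eef_rot: [[0.999, -0.045, 0.0], [-0.045, -0.999, -0.0], [0.0, 0.0, -1.0]]
ft_force: [0.5, -4.0, 3.5]
finger_gap: 0.0172
```

>>> drive_tool(xyz=[[0,-2,0]], rotation=[[0,0,0]])

```text
clock: 15.15
tool_pos: [0.4947, 0.0033, 0.1211]
eef_rot: [[0.999, -0.045, 0.0], [-0.045, -0.999, 0.0], [0.0, -0.0, -1.0]]
ft_force: [0.5, -4.1, 4.0]
finger_gap: 0.0173
```

>>> drive_tool(xyz=[[0,-2,0]], rotation=[[0,0,0]])

```text
clock: 15.28
tool_pos: [0.4947, 0.0054, 0.121]
eef_rot: [[0.999, -0.045, 0.0], [-0.045, -0.999, 0.0], [0.0, -0.0, -1.0]]
ft_force: [0.1, -3.1, 3.9]
finger_gap: 0.0174
```

>>> drive_tool(xyz=[[0,-2,0]], rotation=[[0,0,0]])

```text
clock: 15.4
tool_pos: [0.4947, 0.0075, 0.1209]
eef_rot: [[0.999, -0.045, -0.0], [-0.045, -0.999, 0.0], [-0.0, -0.0, -1.0]]
ft_force: [1.6, -3.0, 2.7]
finger_gap: 0.0174
```

>>> drive_tool(xyz=[[0,-2,0]], rotation=[[0,0,0]])

```text
clock: 15.52
tool_pos: [0.4943, 0.0099, 0.1203]
eef_rot: [[0.999, -0.046, -0.001], [-0.046, -0.999, 0.001], [-0.001, -0.001, -1.0]]
ft_force: [1.5, -1.1, -0.9]
finger_gap: 0.0172
```

>>> drive_tool(xyz=[[0,-2,0]], rotation=[[0,0,0]])

```text
clock: 15.65
tool_pos: [0.4943, 0.0118, 0.1202]
eef_rot: [[0.999, -0.045, -0.001], [-0.045, -0.999, 0.001], [-0.001, -0.001, -1.0]]
ft_force: [0.8, -0.5, -1.1]
finger_gap: 0.0172
```

>>> drive_tool(xyz=[[0,-2,0]], rotation=[[0,0,0]])

```text
clock: 15.78
tool_pos: [0.4944, 0.0136, 0.1202]
eef_rot: [[0.999, -0.045, -0.001], [-0.045, -0.999, 0.0], [-0.001, -0.0, -1.0]]
ft_force: [1.6, -0.1, -2.7]
finger_gap: 0.0172
```

>>> drive_tool(xyz=[[0,-2,0]], rotation=[[0,0,0]])

```text
clock: 15.9
tool_pos: [0.4945, 0.0153, 0.1205]
eef_rot: [[0.999, -0.045, -0.001], [-0.045, -0.999, -0.0], [-0.001, 0.0, -1.0]]
ft_force: [0.0, -2.7, -1.6]
finger_gap: 0.017
```

>>> drive_tool(xyz=[[0,-2,0]], rotation=[[0,0,0]])

```text
clock: 16.02
tool_pos: [0.4949, 0.017, 0.1209]
eef_rot: [[0.999, -0.045, -0.001], [-0.045, -0.999, -0.001], [-0.001, 0.001, -1.0]]
ft_force: [0.9, -2.1, 0.9]
finger_gap: 0.0173
```

Force vanished and z dropped between y≈0.009 and 0.016, so the hole centre is near y≈0.0125. Going back to it.

>>> drive_tool(xyz=[[0,2,0],[0,2,0],[0,0.8,0],[0,0,0],[0,0,0]], rotation=[[0,0,0],[0,0,0],[0,0,0],[0,0,0],[0,0,0]])

```text
clock: 16.65
tool_pos: [0.4948, 0.0124, 0.1209]
eef_rot: [[0.999, -0.045, -0.0], [-0.045, -0.999, 0.0], [-0.0, -0.0, -1.0]]
ft_force: [0.1, 1.6, -1.2]
finger_gap: 0.0169
```

>>> drive_tool(xyz=[[0,0,0.8],[0,0,0.7],[0,0,0]], rotation=[[0,0,0],[0,0,0],[0,0,0]])

```text
clock: 17.02
tool_pos: [0.4949, 0.0124, 0.1194]
eef_rot: [[0.999, -0.045, -0.0], [-0.045, -0.999, 0.0], [-0.0, -0.0, -1.0]]
ft_force: [0.8, -0.3, -1.8]
finger_gap: 0.0174
```

Free descent; going on down.

>>> drive_tool(xyz=[[0,0,0.8],[0,0,0.8],[0,0,0.8],[0,0,0]], rotation=[[0,0,0],[0,0,0],[0,0,0],[0,0,0]])

```text
clock: 17.52
tool_pos: [0.4949, 0.0124, 0.117]
eef_rot: [[0.999, -0.045, -0.0], [-0.045, -0.999, 0.0], [-0.0, -0.0, -1.0]]
ft_force: [-0.0, 0.5, -2.2]
finger_gap: 0.0173
```

>>> drive_tool(xyz=[[0,0,1.5],[0,0,1.5],[0,0,1.5],[0,0,1.5],[0,0,0]], rotation=[[0,0,0],[0,0,0],[0,0,0],[0,0,0],[0,0,0]])

```text
clock: 18.15
tool_pos: [0.4949, 0.0124, 0.1109]
eef_rot: [[0.999, -0.045, -0.0], [-0.045, -0.999, -0.0], [-0.0, 0.0, -1.0]]
ft_force: [0.8, 1.4, -1.5]
finger_gap: 0.017
```

>>> drive_tool(xyz=[[0,0,1.5],[0,0,1.5],[0,0,1.5],[0,0,1.5],[0,0,1.5],[0,0,0]], rotation=[[0,0,0],[0,0,0],[0,0,0],[0,0,0],[0,0,0],[0,0,0]])

```text
clock: 18.9
tool_pos: [0.4949, 0.0124, 0.1034]
eef_rot: [[0.999, -0.045, -0.0], [-0.045, -0.999, 0.0], [-0.0, -0.0, -1.0]]
ft_force: [-0.4, 0.8, -2.1]
finger_gap: 0.0172
```

>>> drive_tool(xyz=[[0,0,0.8],[0,0,0.7],[0,0,0]], rotation=[[0,0,0],[0,0,0],[0,0,0]])

```text
clock: 19.27
tool_pos: [0.4949, 0.0124, 0.102]
eef_rot: [[0.999, -0.045, -0.0], [-0.045, -0.999, 0.0], [-0.0, -0.0, -1.0]]
ft_force: [-0.5, 0.7, -1.7]
finger_gap: 0.017
```

>>> drive_tool(xyz=[[0,0,0.6],[0,0,0],[0,0,0]], rotation=[[0,0,0],[0,0,0],[0,0,0]])

```text
clock: 19.65
tool_pos: [0.4949, 0.0123, 0.1015]
eef_rot: [[0.999, -0.045, -0.0], [-0.045, -0.999, -0.0], [-0.0, 0.0, -1.0]]
ft_force: [0.4, 1.3, -1.5]
finger_gap: 0.017
```

>>> drive_tool(xyz=[[0,0,0.6],[0,0,0],[0,0,0]], rotation=[[0,0,0],[0,0,0],[0,0,0]])

```text
clock: 20.02
tool_pos: [0.495, 0.0124, 0.1009]
eef_rot: [[0.999, -0.045, 0.0], [-0.045, -0.999, 0.0], [0.0, -0.0, -1.0]]
ft_force: [0.1, 0.0, -0.8]
finger_gap: 0.017
```

>>> drive_tool(xyz=[[0,0,0.3],[0,0,0]], rotation=[[0,0,0],[0,0,0]])

```text
clock: 20.27
tool_pos: [0.4949, 0.0124, 0.1006]
eef_rot: [[0.999, -0.045, -0.0], [-0.045, -0.999, 0.0], [-0.0, -0.0, -1.0]]
ft_force: [-1.0, 0.6, -1.2]
finger_gap: 0.0174
```

>>> drive_tool(xyz=[[0,0,0],[0,0,0],[0,0,0],[0,0,0],[0,0,0],[0,0,0]], rotation=[[0,0,0],[0,0,0],[0,0,0],[0,0,0],[0,0,0],[0,0,0]], jaw=60)

```text
clock: 21.02
tool_pos: [0.495, 0.0123, 0.1006]
eef_rot: [[0.999, -0.045, 0.0], [-0.045, -0.999, -0.0], [0.0, 0.0, -1.0]]
ft_force: [-0.1, -0.3, 0.0]
finger_gap: 0.0676
```

>>> drive_tool(xyz=[[0,0,-5],[0,0,-10],[0,0,-15],[0,0,-15],[0,0,-15],[0,0,-15],[0,0,-15],[0,0,-10],[0,0,0],[0,0,0]], rotation=[[0,0,0],[0,0,0],[0,0,0],[0,0,0],[0,0,0],[0,0,0],[0,0,0],[0,0,0],[0,0,0],[0,0,0]])

```text
clock: 22.28
tool_pos: [0.4945, 0.0124, 0.2001]
eef_rot: [[0.999, -0.045, -0.001], [-0.045, -0.999, 0.0], [-0.001, 0.0, -1.0]]
ft_force: [0.3, 0.6, 0.4]
finger_gap: 0.0668
```

```bash
python3 - <<'E'
from h import *
w=snap('wrist','w9');s=snap('scene','s9');st=get_state();print(st['tool_pos'],st['ft_force'],st['finger_gap'])
A=cv2.resize(w['image'][120:270,220:420,::-1],(480,360),interpolation=cv2.INTER_CUBIC);B=cv2.resize(s['image'][140:240,270:370,::-1],(320,320),interpolation=cv2.INTER_CUBIC)
o=np.zeros((360,800,3),np.uint8);o[:,:480]=A;o[:320,480:]=B;cv2.imwrite('pics/c9.png',o)
E
```

```text
[0.49436981 0.01239036 0.19977002] [-0.85991891 -0.16438629  0.00098263] 0.06737617505380346
```

View pics/c9.png

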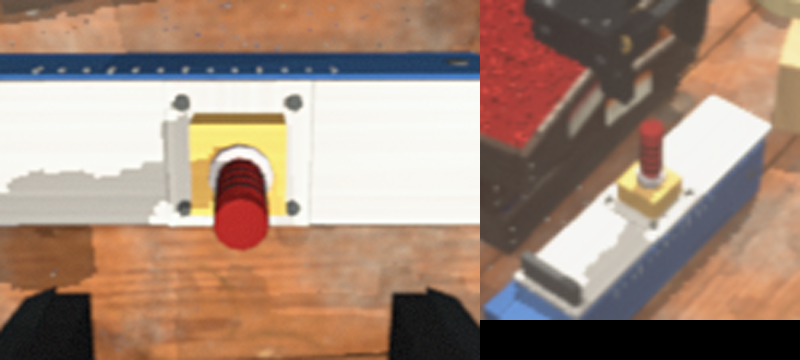

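The collar sits on the bush with the pin upright, and the gripper is clear above it.

```bash
python3 -c "
from bench import *
sign_off()"
```

```text
the job is handed in; nothing more can be done
```

The pin is home in the index hole, released, and the job is handed in at about 22 s; no verdict was reported.

- **Sequence:** I took the smallest pin from the stand, put it through the bush and felt the rail, with about 3 N of contact at the rail's expected height. I then swept pin and slide along the bed towards the other end, pressing with up to about 7 N.
- **Finding the hole:** About 25–30 mm into the sweep the contact force vanished and the tool dropped by nearly 1 mm. I overran the hole by about 4.5 mm, came back to its centre, and the pin went down freely.
- **Seating:** The pin stopped at the expected home height, to within about half a millimetre, though the contact force there was only about 1 N.
- **Last checks:** The final pictures show the pin upright, its collar on the bush, and the gripper clear 100 mm higher. I did not look at the tumbler again, but the arm stayed some 0.4 m away from it.
- **Disagreement:** The cameras differed by 3–6 mm on the bush position and put its height 5–12 mm below the stated 92 mm. I used a compromise within the bush's bevel, and the pin went in without noticeable force.

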